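Swing out the egg tray and set two eggs in it

ROBOT

A 7-joint arm with a two-finger parallel gripper is mounted at the origin on the work surface. World frame = base frame: x ahead of the robot, y to its left, z up, the work surface at z = 0. Lengths are in m, angles in rad, forces in N, time in s.
With the tool pointing down it reaches from about 0.425 to 0.875 m from the base axis. Payload 4.7 kg.
Tool frame: the origin (TCP) lies midway between the tips of the shut fingers; the grasp point (between the pads) lies 19 mm behind it (ctrl.grip_point_offset is the distance from the TCP to the grasp point, in m); z points along the fingers, y is the line along which they close (so a half turn about z gives the same grasp; the last joint's range is limited). The gripper opens to 87 mm and grips with 3 to 60 N. Pads are 19 mm wide; open, the fingers measure 117 mm over their backs; the gripper's body (75 mm by 190 mm) begins 51 mm behind the grasp point.
Start: joints at [1.227, 0.321, -0.07, 1.45, 0.023, 1.371, -0.057], TCP at [0.228, -0.609, 0.223] pointing down, gripper open.
Joint ranges: [-2.86, 2.86], [-0.3, 2.09], [-1.38, 1.24], [0.06, 2.45], [-1.56, 4.7], [0.09, 2.05], [-2.69, 2.69]. Speed limits (rad/s): [2.57, 2.57, 3.14, 3.14, 3.14, 3.14, 3.14].

INTERFACE

Orientations are given as a rotation vector (axis times angle).
In Python, from bench import ctrl gives the robot as it stands.
- The arm moves only by the tool move_arm, never from a script. Its argument "increments" is text: rows parted by semicolons, each of 7 numbers parted by spaces: the shift along the world's x, y, z in mm, then the turn, a rotation vector about the world's x, y, z in degrees, then the closure in counts, from 0 (fully open) to 255 (shut). A call has exactly 8 rows; each row shifts and turns the commanded pose from where the row before left it; what a row does not reach is not made up. A row lasts 1/12 s, in which the tool goes at most 41.7 mm and 7.16 degrees, less where a joint would pass 70% of its speed; a pose out of reach is approached as far as the arm can. A call with a gripper value outside its range is refused whole. The fingers move at their own pace and stop on an object; "grip_force" is the grip in N (left out, the last holds). Time passes only in rows, so rows that do not move let the fingers close, or fill a call up. It gives the time, the measured TCP pose, the force, the opening and the grip force at its end, in the units of the state.
- ctrl.get_state(): the state, without advancing time (a new reading comes with each control period).
- ctrl.get_image(name): name is "scene" or "top" or "wrist"; returns a dict with "frame" (384x512x3 uint8, red, green, blue), "depth" (384x512 float32, m along the optical axis (not along the pixel's ray), 0 where there is no reading), "fx", "fy", "cx", "cy" (pixels), "position" and "orientation" of the camera in the world. Camera axes: x right, y down, z forward; pixel columns grow to the right and rows downward; lengths in m; the calibration is good to about 2 mm. A picture is of the moment at which its call begins.
- ctrl.close_job(): hands the job in; it is judged then, once.
Trained networks look in a picture, given as the dict that the camera call returned (one of the last four; its "shot" number tells which), for a name from the list of things; names that differ only in an ending like _2 or _b are one class to them, and where a whole thing is asked for, a point or a joint stands for the part that bears it (a point fixed in the world has none). Each returns a list of dicts, best first, with "score" (0 to 1); they miss things now and then, are a little off and sometimes report something else, mostly with a low value. They report only what shows in the picture. A call takes as long as a camera call. They do not tell look-alikes from the thing itself.
- ctrl.find_in(target, picture): "centre" ([x, y, z] in m, in world coordinates, good to about 4 mm: the middle of the surface that is visible of it).
- ctrl.silhouettes(target, picture): "region" (384x512 bool, what is visible of it).
The state is a dict: "time": time; "joint_positions": joint angles; "qd": joint speeds; "joint_torque": joint torques, N m; "position": TCP position; "tool_rot": TCP orientation; "ft_force": force on the tool from outside, world axes, zero at the start; "torque": the same for the moment, N m; "grip_width": opening from 0.0 (shut) to 1.0 (fully open); "grip_force": force on a finger pad.
Only numpy, scipy, OpenCV 4.12 (cv2) and the standard library are available. Lean on these libraries where they do the work, as an engineer would, in place of code of your own. Each camera call takes 0.05 s, during which the arm holds its last target. There are 200 camera calls.

TASK

Swing the wooden egg tray fully out from under the low shelf, round its pivot pin as far as its stop (the red knob on its end is there to push). Then move both eggs from their egg cups into the two pockets of the tray, one in each (either egg in either pocket), standing upright. Eggs are fragile: grip them lightly, set them down gently without pressing or dropping them, never let one touch the counter, and leave the mug, the white canister and the jam jar where they are.

Things in the scene. Friction and masses are not known exactly. Their poses are not given: they have to be found in the camera images.
- egg_a_center (a point): White hen's egg, 44 mm across, 58 mm tall, 60 g, standing upright (blunt end down) in a small blue egg cup. Point at the egg's centre, half-way up. The egg cup is 54 mm across at its foot and 50 mm at its rim, which is 30 mm above the counter, so the egg's centre (its widest part) starts 14 mm above the rim; the shell stands a grip of up to about 60 N a finger and 15 N of pressing down; the cup is loose and may be left anywhere.
- egg_b_center (a point): Brown hen's egg, 44 mm across, 58 mm tall, 60 g, standing upright (blunt end down) in a small blue egg cup. Point at the egg's centre, half-way up. The egg cup is 54 mm across at its foot and 50 mm at its rim, which is 30 mm above the counter, so the egg's centre (its widest part) starts 14 mm above the rim; the shell stands a grip of up to about 60 N a finger and 15 N of pressing down; the cup is loose and may be left anywhere.
- egg_tray (a joint): Heading of the flat wooden egg tray about the vertical pivot pin, rad: 0 stowed under the low shelf, growing as it swings out, clockwise seen from above, to a firm stop at 1.4 (fully out). It stays where it is left; moving it takes about 2 N at the knob. It starts between 0 and 0.2. The tray is 90 mm wide and reaches 300 mm from the pin; its top is 25 mm above the counter.
- tray_knob (a point): Upright red round knob on the free end of the tray, 28 mm across, standing from 17 to 75 mm above the counter; the point is on its axis 50 mm above the counter, 280 mm from the pivot pin. Stowed, it stands clear of the shelf's near end (shelf edge 55 mm from the knob's axis).
- pivot_pin (a point): Fixed vertical steel pin on which the tray swings, at the far end of the low shelf; the point is on its axis, 25 mm above the counter. Seen from above its axes x, y belong to the shelf: the stowed tray points along -x, and the tray swings out towards +y. The wooden shelf is fixed, its top 72 mm above the counter; it reaches 70 mm to either side (y) of the pin, 60 mm beyond it (+x) and 225 mm towards the knob (-x).
- pocket_near_pin (a point): Pocket 125 mm from the pin, on the line from pin to knob; the point is the centre of its mouth, in the tray's top face, 25 mm above the counter. It is a stepped round dimple, 40 mm wide at the mouth, narrowing to 29 mm 8 mm below. A seated egg's centre is 13 mm above this point.
- pocket_near_knob (a point): The same kind of pocket 200 mm from the pin, 80 mm from the knob; the point is the centre of its mouth, 25 mm above the counter. A seated egg's centre is 13 mm above it.
- mug: Bystander: white mug, 80 mm across, 95 mm tall; origin at the centre of its underside.
- canister: Bystander: white ceramic canister with a brass lid, 84 mm across, 130 mm tall; origin at the centre of its underside.
- jam_jar: Bystander: amber glass jam jar with a red lid, 60 mm across, 75 mm tall; origin at the centre of its underside.
There are look-alikes about, which are no part of the job. What is shaped like the part that bears egg_b_center but purple is not meant.

How it is judged:
On the way:
1. the tray is swung fully out (joint above 1.3) (value of joint egg_tray above 1.3 rad), for 0.2 s.
At the end, for the whole second after the job is handed in: The tray is fully out (joint above 1.3 rad) and each egg is seated at rest in a pocket of its own: centre within 10 mm of the pocket's centre horizontally and 4 to 20 mm above the pocket's mouth, tilted less than 0.45 rad (value of joint egg_tray above 1.3 rad and ((horizontal distance between egg_a_center and pocket_near_pin below 0.01 m and z of egg_a_center in the frame of pocket_near_pin between 0.004 and 0.02 m and angle between each of egg_a_center, egg_b_center's own z axis and vertical below 0.45 rad and linear speed of each of egg_a, egg_b below 0.02 m/s and horizontal distance between egg_b_center and pocket_near_knob below 0.01 m and z of egg_b_center in the frame of pocket_near_knob between 0.004 and 0.02 m) or (horizontal distance between egg_a_center and pocket_near_knob below 0.01 m and z of egg_a_center in the frame of pocket_near_knob between 0.004 and 0.02 m and angle between each of egg_a_center, egg_b_center's own z axis and vertical below 0.45 rad and linear speed of each of egg_a, egg_b below 0.02 m/s and horizontal distance between egg_b_center and pocket_near_pin below 0.01 m and z of egg_b_center in the frame of pocket_near_pin between 0.004 and 0.02 m))); the robot touches nothing.
It fails at once if an egg is pressed or dropped on the tray or the shelf (over 15 N) (contact force between any of egg_a, egg_b and egg_tray above 15 N or contact force between any of egg_a, egg_b and riser above 15 N).
It fails at once if an egg is squeezed by the fingers (over 120 N in all) (contact force between any of egg_a, egg_b and the fingers above 120 N).
It fails at once if an egg is let go over the tray more than about 20 mm above its seat (33 mm above a pocket's mouth) ((contact force between egg_a and the fingers below 0.01 N and z of egg_a_center in the frame of pocket_near_pin above 0.033 m and horizontal distance between egg_a_center and pocket_near_pin below 0.05 m) or (contact force between egg_a and the fingers below 0.01 N and z of egg_a_center in the frame of pocket_near_knob above 0.033 m and horizontal distance between egg_a_center and pocket_near_knob below 0.05 m) or (contact force between egg_b and the fingers below 0.01 N and z of egg_b_center in the frame of pocket_near_pin above 0.033 m and horizontal distance between egg_b_center and pocket_near_pin below 0.05 m) or (contact force between egg_b and the fingers below 0.01 N and z of egg_b_center in the frame of pocket_near_knob above 0.033 m and horizontal distance between egg_b_center and pocket_near_knob below 0.05 m)).
It fails at once if an egg touches the counter (contact force between any of egg_a, egg_b and table above 0.3 N).
It fails at once if the mug, the canister or the jam jar is moved by more than 30 mm (distance of any of mug, canister, jam_jar from where it was at the start of the episode above 0.03 m).
It also fails if it takes over 72 s, if anything falls off the work surface, if the arm or the gripper's body presses on something with over 40 N, if the wrist force passes 120 N, or if a joint passes its speed limit or range.

## Working session

There is one attempt and no reset: what is moved stays moved. The work goes in short steps, Python scripts to look and compute and a tool call to move; the robot and the scene stay as the last step left them, time stands still between calls to the robot, and variables do not carry over. Pictures are saved under pics/ and viewed, at most 10 in all, crops included, and the job is handed in when it is done.

Besides the shell and the picture viewer there is one more tool, called as name(argument=value, ...) on one line, values as JSON. move_arm: Moves the arm, as the interface text tells. Its arguments: {"type":"object","properties":{"increments":{"type":"string"},"grip_force":{"type":"number"}},"required":["increments"]}

```bash
mkdir -p pics
cat > h.py <<'E'
from bench import ctrl
import numpy as np, cv2
from scipy.spatial.transform import Rotation as R
def shot(n,f=None):
    p=ctrl.get_image(n)
    if f: cv2.imwrite('pics/'+f,p['frame'][:,:,::-1])
    return p
def cloud(p):
    v,u=np.mgrid[:384,:512]; d=p['depth']
    c=np.stack([(u-p['cx'])/p['fx']*d,(v-p['cy'])/p['fy']*d,d],-1)
    return c@R.from_rotvec(p['orientation']).as_matrix().T+p['position']
E
python3 - <<'E'
from h import *
s=ctrl.get_state();print(s)
for n in ['top','scene']:
    p=shot(n,n+'0.png'); print(n,p['position'],p['orientation'])
    for t in ['egg_a_center','tray_knob','egg_tray','pivot_pin','pocket_near_pin','mug','canister','jam_jar']:
        try:
            for d in ctrl.find_in(t,p)[:5]: print(t,np.round(d['centre'],3),round(d['score'],2))
        except Exception as e: print(t,e)
E
```

```text
{'time': 0.0, 'joint_positions': array([ 1.22710811,  0.32180335, -0.07011348,  1.45170821,  0.02258479,
        1.37078323, -0.05685634]), 'qd': array([ 0.0017307 , -0.00040787,  0.00035747,  0.00243643,  0.00037631,
        0.0005401 , -0.00263775]), 'joint_torque': array([-9.00586042e-05, -4.91287458e+01, -4.03918857e-01, -3.12527239e+01,
       -6.37667114e-02,  4.38751420e-02,  1.74004763e-04]), 'position': array([ 0.22740894, -0.60831749,  0.22145782]), 'tool_rot': array([-3.08958901e+00, -5.58840147e-01,  6.51540585e-04]), 'ft_force': array([-0.04704679,  0.27117033, -0.33646145]), 'torque': array([ 0.00863641,  0.01641243, -0.01291099]), 'grip_force': 0.0, 'grip_width': 0.9980943048688093}
top [ 0.39058119 -0.04930578  1.16804735] [-2.18216115  2.12581499 -0.12118422]
egg_a_center [0.494 0.205 0.065] 0.71
tray_knob [ 0.389 -0.17   0.025] 0.75
egg_tray [ 0.391 -0.165  0.024] 0.84
pivot_pin [ 0.524 -0.22   0.076] 0.92
pivot_pin [0.632 0.228 0.073] 0.21
pocket_near_pin [ 0.391 -0.164  0.027] 0.67
canister [ 0.546 -0.451  0.132] 0.68
canister [ 0.391 -0.162  0.024] 0.52
jam_jar [0.633 0.231 0.075] 0.97
scene [ 1.50752763 -0.66529049  1.09435559] [-2.03779956 -1.14045414  0.51910807]
egg_a_center [0.514 0.198 0.055] 0.62
tray_knob [0.513 0.199 0.055] 0.72
tray_knob [ 0.374 -0.176  0.047] 0.57
egg_tray [ 0.375 -0.177  0.05 ] 0.65
pivot_pin [ 0.6   -0.241  0.071] 0.89
pocket_near_pin [ 0.378 -0.178  0.048] 0.49
mug [ 0.389 -0.47   0.065] 0.67
canister [ 0.577 -0.472  0.098] 0.83
jam_jar [0.662 0.225 0.054] 0.91
```

View pics/top0.png

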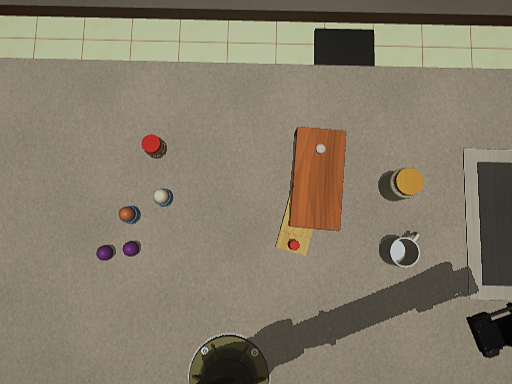

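View pics/scene0.png

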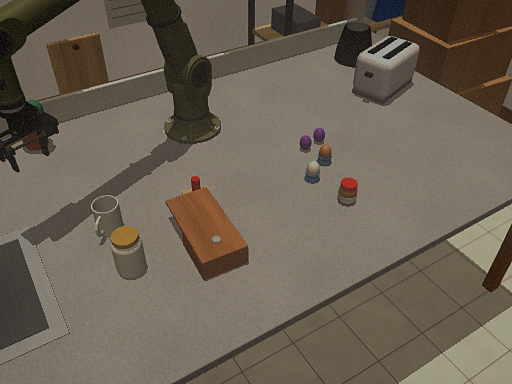

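The top view shows the pin head at (321,149), the knob at (294,245), the white egg at (161,197) and the brown egg at (127,214). The purple look-alikes are at (105,253) and (131,248). The tray swings out to the left (+y).

```bash
cat >> h.py <<'E'
def blobs(p,zmin=0.03,zmax=0.09):
    """colour blobs: median xyz of visible surface, top height, and pixel"""
    C=cloud(p); hsv=cv2.cvtColor(p['frame'],cv2.COLOR_RGB2HSV).astype(int); H,S,V=[hsv[...,i] for i in range(3)]
    z=C[...,2]; ok=(p['depth']>0)&(z>zmin)&(z<zmax)
    m={'red':ok&((H<4)|(H>174))&(S>170)&(V>90),'white':ok&(S<70)&(V>110),'brown':ok&(H>=4)&(H<18)&(S>90),'shelf':ok&(H<18)&(S>90)&(z>.06)}
    for k,a in m.items():
        n,l,st,ce=cv2.connectedComponentsWithStats(a.astype(np.uint8))
        for i in range(1,n):
            if st[i,4]>=25:
                q=C[l==i]; print(k,'px',np.round(ce[i]),'n',st[i,4],'med',np.round(np.median(q,0),3),'min',np.round(np.percentile(q,2,axis=0),3),'max',np.round(np.percentile(q,98,axis=0),3))
E
python3 - <<'E'
from h import *
p=shot('top'); blobs(p)
C=cloud(p)
hsv=cv2.cvtColor(p['frame'],cv2.COLOR_RGB2HSV)
z=C[...,2]; a=(z>.062)&(z<.085)
a[:, :280]=0;a[:,360:]=0;a[:120]=0;a[236:]=0
q=C[a][:,:2].astype(np.float32); print('shelf',cv2.minAreaRect(q), cv2.boxPoints(cv2.minAreaRect(q)))
for u,v in [(321,149),(294,245),(161,197),(127,214),(105,253),(131,248),(407,182),(404,250),(151,144)]: print(u,v,np.round(C[v,u],3))
E
```

```text
red px [150. 143.] n 260 med [0.643 0.238 0.074] min [0.62  0.216 0.07 ] max [0.666 0.261 0.078]
red px [294. 245.] n 70 med [ 0.368 -0.171  0.075] min [ 0.357 -0.182  0.068] max [ 0.379 -0.16   0.078]
white px [320. 148.] n 61 med [ 0.64  -0.242  0.076] min [ 0.629 -0.253  0.07 ] max [ 0.65 -0.23  0.08]
white px [159. 195.] n 79 med [0.496 0.208 0.069] min [0.483 0.197 0.059] max [0.51  0.221 0.073]
white px [416. 237.] n 32 med [ 0.399 -0.502  0.08 ] min [ 0.388 -0.514  0.067] max [ 0.411 -0.493  0.085]
brown px [318. 179.] n 4933 med [ 0.551 -0.235  0.072] min [ 0.42  -0.304  0.067] max [ 0.692 -0.167  0.076]
brown px [157. 150.] n 92 med [0.624 0.22  0.049] min [0.614 0.21  0.037] max [0.66  0.255 0.074]
brown px [126. 214.] n 181 med [0.442 0.297 0.064] min [0.425 0.282 0.044] max [0.461 0.317 0.073]
shelf px [318. 179.] n 4928 med [ 0.551 -0.235  0.072] min [ 0.42  -0.304  0.067] max [ 0.692 -0.167  0.076]
shelf px [151. 144.] n 291 med [0.641 0.237 0.074] min [0.617 0.214 0.064] max [0.666 0.261 0.078]
shelf px [124. 214.] n 118 med [0.442 0.301 0.066] min [0.427 0.287 0.061] max [0.458 0.318 0.073]
shelf px [294. 245.] n 83 med [ 0.368 -0.171  0.074] min [ 0.356 -0.184  0.065] max [ 0.379 -0.159  0.078]
shelf ((0.5565125942230225, -0.23661860823631287), (0.14061979949474335, 0.28501713275909424), 86.20805358886719) [[ 0.40966615 -0.29735   ]
 [ 0.6940593  -0.31619918]
 [ 0.703359   -0.17588723]
 [ 0.41896588 -0.15703803]]
321 149 [ 0.637 -0.243  0.08 ]
294 245 [ 0.368 -0.171  0.075]
161 197 [0.491 0.201 0.072]
127 214 [0.441 0.295 0.066]
105 253 [0.332 0.353 0.056]
131 248 [0.347 0.28  0.058]
407 182 [ 0.542 -0.461  0.131]
404 250 [ 0.361 -0.497  0.006]
151 144 [0.64  0.236 0.078]
```

move_arm(increments="6 18 0 0 0 6 108;6 18 0 0 0 6 108;6 18 0 0 0 6 108;6 18 0 0 0 6 108;6 18 0 0 0 6 108;6 18 0 0 0 6 108;6 18 0 0 0 6 108;6 18 0 0 0 6 108")

```text
time: 1.62
position: [0.2759, -0.4639, 0.2227]
tool_rot: [2.592, 1.775, -0.0]
ft_force: [0.6, 0.1, 0.2]
grip_width: 0.591
grip_force: 0.0
```

move_arm(increments="6 18 0 0 0 6 108;6 18 0 0 0 6 108;6 18 0 0 0 6 108;6 18 0 0 0 6 108;6 18 0 0 0 6 108;6 18 0 0 0 6 108;6 18 0 0 0 6 108;6 18 0 0 0 6 108")

```text
time: 2.28
position: [0.3239, -0.32, 0.2228]
tool_rot: [1.646, 2.675, -0.0]
ft_force: [-0.7, -0.2, 0.9]
grip_width: 0.574
grip_force: 0.0
```

move_arm(increments="6 18 0 0 0 6 108;6 18 0 0 0 6 108;6 18 0 0 0 6 108;6 18 0 0 0 6 108;6 18 0 0 0 6 108;6 18 0 0 0 6 108;6 18 0 0 0 6 108;0 0 0 0 0 0 108")

```text
time: 2.95
position: [0.3671, -0.1913, 0.223]
tool_rot: [0.572, 3.088, 0.001]
ft_force: [0.4, 0.8, -1.3]
grip_width: 0.575
grip_force: 0.0
```

move_arm(increments="3 10 0 0 0 6 108;3 9 0 0 0 0 108;0 0 -30 0 0 0 108;0 0 -30 0 0 0 108;0 0 -30 0 0 0 108;0 0 -20 0 0 0 108;0 0 0 0 0 0 108;0 0 0 0 0 0 108")

```text
time: 3.62
position: [0.3711, -0.1757, 0.1123]
tool_rot: [-0.427, -3.111, -0.002]
ft_force: [0.9, -0.3, 0.7]
grip_width: 0.579
grip_force: 0.0
```

Run:
```python
from h import *
p=shot('wrist','w1.png');C=cloud(p)
blobs(p,.055,.085); print(ctrl.get_state()['position'],ctrl.get_state()['joint_positions'])
```

```text
red px [262. 214.] n 971 med [ 0.368 -0.17   0.074] min [ 0.358 -0.182  0.057] max [ 0.381 -0.158  0.076]
brown px [246. 215.] n 29 med [ 0.365 -0.183  0.072] min [ 0.362 -0.184  0.057] max [ 0.375 -0.18   0.075]
brown px [252. 294.] n 2320 med [ 0.438 -0.197  0.072] min [ 0.421 -0.24   0.07 ] max [ 0.457 -0.16   0.073]
shelf px [262. 216.] n 964 med [ 0.369 -0.17   0.074] min [ 0.358 -0.182  0.063] max [ 0.382 -0.158  0.076]
shelf px [252. 294.] n 2320 med [ 0.438 -0.197  0.072] min [ 0.421 -0.24   0.07 ] max [ 0.457 -0.16   0.073]
[ 0.37216702 -0.17618859  0.11350027] [ 0.90144995 -0.09275337 -0.49595689  2.12553057 -0.04978562  1.09731126
  1.72833014]
```

View pics/w1.png

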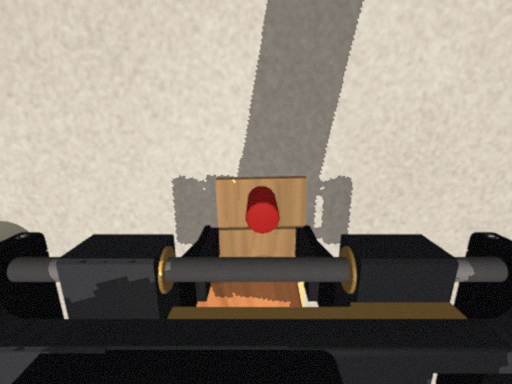

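The wrist view shows the knob at (262,214), centred between the fingers, so I can lower onto it.

move_arm(increments="0 0 -20 0 0 0 108;0 0 -20 0 0 0 108;0 0 -20 0 0 0 108;0 0 -5 0 0 0 108;0 0 0 0 0 0 108;0 0 0 0 0 0 108;0 0 0 0 0 0 108;0 0 0 0 0 0 108")

```text
time: 4.33
position: [0.3728, -0.1765, 0.049]
tool_rot: [0.424, 3.11, -0.002]
ft_force: [-0.2, -0.5, 1.0]
grip_width: 0.576
grip_force: 0.0
```

Run:
```python
import numpy as np
# arc, heading 165.4 -> 94 deg, TCP at radius 277 with lead of pads ; 24 rows
pin=np.array([640,-242.]);th=np.radians(np.linspace(165.4,93,33))
P=pin+277*np.c_[np.cos(th),np.sin(th)]
print(P[0],P[-1]);D=np.diff(P,axis=0);print(np.round(D).astype(int).tolist(),72.4/32)
```

```text
[ 371.94455978 -172.17678777] [625.50294012  34.62038113]
[[3, 11], [3, 10], [4, 10], [4, 10], [5, 10], [5, 10], [5, 10], [6, 9], [6, 9], [6, 9], [7, 9], [7, 8], [7, 8], [8, 8], [8, 7], [8, 7], [9, 7], [9, 6], [9, 6], [9, 6], [10, 5], [10, 5], [10, 5], [10, 4], [10, 4], [10, 3], [11, 3], [11, 2], [11, 2], [11, 2], [11, 1], [11, 1]] 2.2625
```

move_arm(increments="3 11 0 0 0 -2.26 108;3 10 0 0 0 -2.26 108;4 10 0 0 0 -2.26 108;4 10 0 0 0 -2.26 108;5 10 0 0 0 -2.26 108;5 10 0 0 0 -2.26 108;5 10 0 0 0 -2.26 108;6 9 0 0 0 -2.26 108")

```text
time: 5.0
position: [0.4064, -0.0962, 0.0483]
tool_rot: [-0.911, -3.006, 0.003]
ft_force: [-1.8, -1.4, 1.6]
grip_width: 0.575
grip_force: 1.2
```

move_arm(increments="6 9 0 0 0 -2.26 108;6 9 0 0 0 -2.26 108;7 9 0 0 0 -2.26 108;7 8 0 0 0 -2.26 108;7 8 0 0 0 -2.26 108;8 8 0 0 0 -2.26 108;8 7 0 0 0 -2.26 108;8 7 0 0 0 -2.26 108")

```text
time: 5.67
position: [0.4631, -0.0311, 0.048]
tool_rot: [-1.372, -2.825, 0.003]
ft_force: [-2.5, -0.8, -0.0]
grip_width: 0.576
grip_force: 1.2
```

move_arm(increments="9 7 0 0 0 -2.26 108;9 6 0 0 0 -2.26 108;9 6 0 0 0 -2.26 108;9 6 0 0 0 -2.26 108;10 5 0 0 0 -2.26 108;10 5 0 0 0 -2.26 108;10 5 0 0 0 -2.26 108;10 4 0 0 0 -2.26 108")

```text
time: 6.33
position: [0.5391, 0.0134, 0.0478]
tool_rot: [-1.798, -2.574, 0.002]
ft_force: [-2.7, 1.0, 1.2]
grip_width: 0.575
grip_force: 1.2
```

move_arm(increments="10 4 0 0 0 -2.26 108;10 3 0 0 0 -2.26 108;11 3 0 0 0 -2.26 108;11 2 0 0 0 -2.26 108;11 2 0 0 0 -2.26 108;11 2 0 0 0 -2.26 108;11 1 0 0 0 -2 108;5 0 0 0 0 0 108")

```text
time: 7.0
position: [0.6203, 0.0309, 0.048]
tool_rot: [-2.129, -2.309, -0.001]
ft_force: [-1.6, 2.0, 0.4]
grip_width: 0.579
grip_force: 1.0
```

Run:
```python
from h import *
p=shot('top'); blobs(p); print(ctrl.get_state()['position'],ctrl.get_state()['ft_force'])
```

```text
red px [150. 143.] n 258 med [0.643 0.238 0.074] min [0.62  0.215 0.07 ] max [0.666 0.262 0.079]
white px [320. 148.] n 61 med [ 0.64  -0.241  0.076] min [ 0.629 -0.253  0.071] max [ 0.65 -0.23  0.08]
white px [159. 195.] n 86 med [0.496 0.209 0.068] min [0.483 0.196 0.056] max [0.509 0.223 0.073]
white px [416. 237.] n 33 med [ 0.399 -0.501  0.081] min [ 0.387 -0.514  0.067] max [ 0.411 -0.492  0.088]
brown px [318. 179.] n 4933 med [ 0.552 -0.236  0.072] min [ 0.42  -0.304  0.067] max [ 0.692 -0.167  0.076]
brown px [157. 150.] n 89 med [0.624 0.221 0.049] min [0.614 0.209 0.04 ] max [0.662 0.256 0.074]
brown px [126. 214.] n 179 med [0.442 0.297 0.064] min [0.425 0.283 0.043] max [0.461 0.317 0.073]
shelf px [318. 179.] n 4928 med [ 0.551 -0.236  0.072] min [ 0.42  -0.304  0.067] max [ 0.692 -0.167  0.076]
shelf px [151. 144.] n 291 med [0.641 0.237 0.074] min [0.618 0.213 0.063] max [0.666 0.261 0.079]
shelf px [124. 214.] n 117 med [0.441 0.301 0.067] min [0.427 0.287 0.06 ] max [0.458 0.318 0.073]
[0.62097691 0.03059446 0.04806252] [ 0.10273202  0.6310237  -0.08953302]
```

move_arm(increments="3 0 0 0 0 0 108;3 0 0 0 0 0 108;0 0 0 0 0 0 108;0 0 0 0 0 0 108;0 0 0 0 0 0 108;0 0 0 0 0 0 108;0 0 0 0 0 0 108;0 0 0 0 0 0 108")

```text
time: 7.72
position: [0.6239, 0.0302, 0.0476]
tool_rot: [-2.127, -2.31, 0.004]
ft_force: [-4.9, 1.3, 2.3]
grip_width: 0.575
grip_force: 2.4
```

move_arm(increments="-6 0 0 0 0 0 108;-6 0 0 0 0 0 108;0 0 35 0 0 0 108;0 0 35 0 0 0 108;0 0 35 0 0 0 80;-10 15 15 0 0 5 40;-15 20 0 0 0 5 0;-15 20 0 0 0 5 0")

```text
time: 8.38
position: [0.5746, 0.0848, 0.1696]
tool_rot: [1.803, 2.567, 0.004]
ft_force: [0.9, 0.5, -1.3]
grip_width: 0.796
grip_force: 0.0
```

move_arm(increments="-15 20 0 0 0 5 0;-15 20 0 0 0 5 0;-15 20 0 0 0 1 0;-15 20 0 0 0 0 0;-12 20 0 0 0 0 0;-5 10 0 0 0 0 0;0 0 0 0 0 0 0;0 0 0 0 0 0 0")

```text
time: 9.05
position: [0.4971, 0.1947, 0.1678]
tool_rot: [1.553, 2.729, -0.0]
ft_force: [0.5, -0.4, -0.3]
grip_width: 1.004
grip_force: 0.0
```

```bash
cat >> h.py <<'E'
def egg(p,guess,white):
    """sphere-ish fit: centre of an ellipsoid of revolution 22x22x29 with fixed z=.044"""
    from scipy.optimize import least_squares
    C=cloud(p); f=p['frame'].astype(int)
    m=(p['depth']>0)&(np.hypot(C[...,0]-guess[0],C[...,1]-guess[1])<.035)&(C[...,2]>.036)&(C[...,2]<.085)
    m&=(f[...,0]>f[...,2]+8) if not white else (f[...,0]>=f[...,2]-5)
    m=cv2.erode(m.astype(np.uint8),np.ones((3,3)))>0
    q=C[m]
    F=lambda x:np.sqrt(((q-[x[0],x[1],.044+x[2]])**2/np.array([.022,.022,.029])**2).sum(1))-1
    r=least_squares(F,[*guess,0],loss='soft_l1',f_scale=.1)
    print('egg',len(q),np.round(r.x,4),'rms',np.sqrt((r.fun**2).mean()).round(3)); return r.x
E
python3 - <<'E'
from h import *
p=shot('wrist','w2.png'); egg(p,(.492,.203),1); egg(p,(.442,.298),0)
t=shot('top','t2.png'); egg(t,(.492,.203),1); egg(t,(.442,.298),0); blobs(t)
print(ctrl.find_in('pocket_near_pin',t)); s=ctrl.get_state();print(s['position'],s['tool_rot'],s['joint_positions'])
E
```

```text
egg 1077 [ 0.499   0.2102 -0.0009] rms 0.019
egg 1452 [ 0.4451  0.3047 -0.0009] rms 0.02
egg 0 [0.492 0.203 0.   ] rms nan
egg 0 [0.442 0.298 0.   ] rms nan
red px [151. 143.] n 248 med [0.644 0.237 0.074] min [0.62  0.215 0.07 ] max [0.666 0.261 0.078]
red px [221. 157.] n 68 med [0.61  0.037 0.074] min [0.597 0.026 0.07 ] max [0.62  0.048 0.078]
white px [320. 148.] n 62 med [ 0.64  -0.241  0.075] min [ 0.629 -0.253  0.071] max [ 0.65 -0.23  0.08]
white px [416. 237.] n 33 med [ 0.399 -0.503  0.079] min [ 0.388 -0.514  0.067] max [ 0.411 -0.492  0.086]
brown px [318. 179.] n 4928 med [ 0.552 -0.235  0.072] min [ 0.42  -0.304  0.067] max [ 0.692 -0.167  0.076]
brown px [158. 150.] n 80 med [0.626 0.219 0.048] min [0.615 0.21  0.037] max [0.662 0.246 0.07 ]
shelf px [318. 179.] n 4921 med [ 0.551 -0.236  0.072] min [ 0.42  -0.304  0.067] max [ 0.692 -0.167  0.076]
shelf px [151. 144.] n 276 med [0.643 0.236 0.074] min [0.617 0.214 0.064] max [0.666 0.262 0.078]
shelf px [221. 157.] n 79 med [0.608 0.037 0.074] min [0.596 0.023 0.064] max [0.621 0.048 0.078]
[{'centre': [0.6193, -0.056, 0.0283], 'score': 0.57}, {'centre': [0.5418, -0.452, 0.1293], 'score': 0.46}]
[0.49767835 0.19328938 0.16740162] [ 1.55817390e+00  2.72743969e+00 -5.59106630e-04] [ 0.29007589  0.17618551 -0.77704802  1.79048113  0.13147922  1.22766901
  0.0090622 ]h.py:32: RuntimeWarning: Mean of empty slice.
  print('egg',len(q),np.round(r.x,4),'rms',np.sqrt((r.fun**2).mean()).round(3)); return r.x
  ret = ret.dtype.type(ret / rcount)
```

View pics/w2.png

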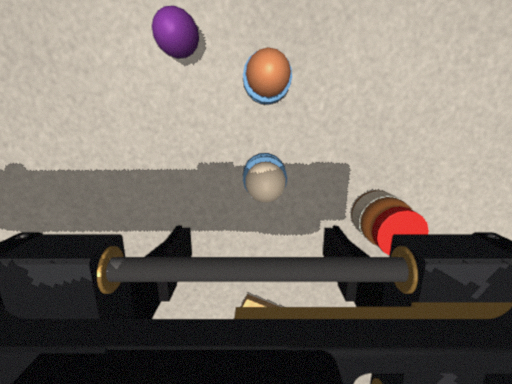

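View pics/t2.png

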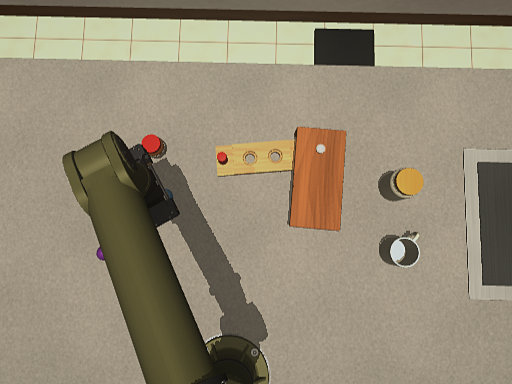

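The wrist view shows the white egg at (265,177) and the brown at (268,73), both clear of the fingers. The top view shows the tray fully out with the knob at (221,157) and the pockets at (250,158) and (275,155).

move_arm(increments="1 8 -10 0 0 0 0;1 9 -15 0 0 0 0;0 0 -25 0 0 0 0;0 0 -25 0 0 0 0;0 0 -25 0 0 0 0;0 0 -20 0 0 0 0;0 0 -13 0 0 0 0;0 0 0 0 0 0 0", grip_force=8)

```text
time: 9.87
position: [0.4971, 0.2101, 0.0316]
tool_rot: [-1.555, -2.725, 0.006]
ft_force: [-0.6, -0.5, -0.2]
grip_width: 0.998
grip_force: 0.0
```

move_arm(increments="0 0 0 0 0 0 60;0 0 0 0 0 0 90;0 0 0 0 0 0 120;0 0 0 0 0 0 140;0 0 0 0 0 0 160;0 0 0 0 0 0 160;0 0 0 0 0 0 160;0 0 0 0 0 0 160", grip_force=8)

```text
time: 10.53
position: [0.4984, 0.2119, 0.0348]
tool_rot: [1.554, 2.73, -0.001]
ft_force: [-1.3, -1.3, 2.9]
grip_width: 0.498
grip_force: 8.0
```

move_arm(increments="0 0 5 0 0 0 160;0 0 10 0 0 0 160;0 0 15 0 0 0 160;0 0 20 0 0 0 160;0 0 20 0 0 0 160;0 0 15 0 0 0 160;0 0 0 0 0 0 160;0 0 0 0 0 0 160", grip_force=10)

```text
time: 11.2
position: [0.4994, 0.2124, 0.1208]
tool_rot: [1.553, 2.728, 0.002]
ft_force: [0.7, -0.3, -0.9]
grip_width: 0.494
grip_force: 10.0
```

move_arm(increments="4 -10 0 0 0 -1.5 160;8 -20 0 0 0 -1.5 160;8 -21 0 0 0 -1.5 160;8 -21 0 0 0 -1.5 160;8 -21 0 0 0 -1.5 160;8 -21 0 0 0 -1.5 160;8 -21 0 0 0 -1.5 160;8 -21 0 0 0 -1.5 160")

```text
time: 11.87
position: [0.559, 0.0539, 0.1192]
tool_rot: [-1.835, -2.55, 0.001]
ft_force: [0.2, -0.7, -0.4]
grip_width: 0.494
grip_force: 10.0
```

move_arm(increments="8 -21 0 0 0 -1.5 160;8 -21 0 0 0 -1.5 160;8 -21 0 0 0 -1.5 160;8 -21 0 0 0 -1.5 160;8 -21 0 0 0 -1.5 160;8 -21 0 0 0 -1.5 160;8 -21 0 0 0 -1.5 160;0 0 0 0 0 -1.5 160")

```text
time: 12.53
position: [0.6159, -0.0987, 0.1191]
tool_rot: [2.097, 2.335, -0.003]
ft_force: [-0.4, -2.1, -0.9]
grip_width: 0.496
grip_force: 10.0
```

Run:
```python
from h import *
p=shot('wrist','w3.png'); s=ctrl.get_state();print(s['position'],s['tool_rot'],s['grip_width'],s['grip_force'])
print(ctrl.find_in('egg_a_center',p))
C=cloud(p);f=p['frame'].astype(int)
m=(p['depth']>0)&(C[...,2]>.11)&(C[...,2]<.18)&(np.hypot(C[...,0]-s['position'][0],C[...,1]-s['position'][1])<.03)
q=C[m];print(len(q),np.median(q,0),q.max(0),q.min(0))
```

```text
[ 0.61526601 -0.09560501  0.11906634] [ 2.09776240e+00  2.33780299e+00 -1.51659612e-03] 0.49585956185500224 9.999798685312271
[{'centre': [0.6171, -0.0834, 0.1458], 'score': 0.6}]
4534 [ 0.61466083 -0.08909211  0.14557849] [ 0.64365674 -0.07760659  0.17995395] [ 0.58577851 -0.11596545  0.11573086]
```

View pics/w3.png

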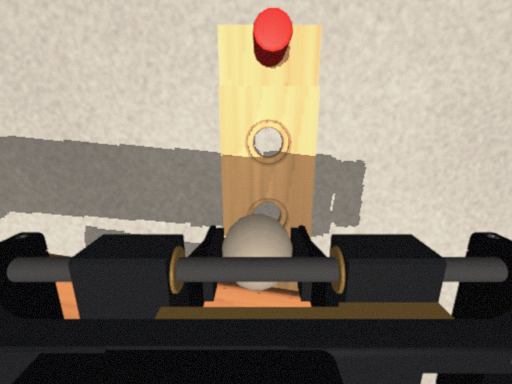

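The white egg is held upright at (258,250). The near-knob pocket shows at (268,141) and the near-pin pocket at (267,213).

```bash
cat >> h.py <<'E'
def held(p):
    """egg in the fingers relative to TCP (fit of ellipsoid)"""
    from scipy.optimize import least_squares
    s=ctrl.get_state()['position']; C=cloud(p); f=p['frame'].astype(int)
    T=R.from_rotvec(ctrl.get_state()['tool_rot']); L=T.inv().apply((C-s).reshape(-1,3)).reshape(C.shape)
    m=(p['depth']>0)&(abs(L[...,1])<.019)&(abs(L[...,0])<.04)&(abs(L[...,2]+.012)<.03)&(f.sum(2)>110)
    m=cv2.erode(m.astype(np.uint8),np.ones((3,3)))>0; q=L[m]
    F=lambda x:np.sqrt(((q-x)**2/np.array([.022,.022,.029])**2).sum(1))-1
    r=least_squares(F,[0,0,-.01],loss='soft_l1',f_scale=.05); print('held tool frame',len(q),r.x.round(4),'world off',T.apply(r.x).round(4),'rms',np.sqrt((r.fun**2).mean()).round(3))
def ray(p,u,v,z):
    d=R.from_rotvec(p['orientation']).apply([(u-p['cx'])/p['fx'],(v-p['cy'])/p['fy'],1]); return (p['position']+d*(z-p['position'][2])/d[2]).round(4)
E
python3 - <<'E'
from h import *
p=shot('wrist'); held(p)
print(ctrl.get_state()['position'],ray(p,268,141,.025),ray(p,267,213,.025),ray(p,273,30,.075))
C=cloud(p); print(C[141,245],C[141,290])
E
```

```text
held tool frame 2251 [-0.0032  0.0005 -0.0082] world off [ 0.0008 -0.0031  0.0081] rms 0.018
[ 0.61472178 -0.09107695  0.11928957] [ 0.6194 -0.0332  0.025 ] [ 0.6272 -0.1041  0.025 ] [0.6113 0.0436 0.075 ]
[ 0.59795324 -0.03574793  0.02375839] [ 0.63977139 -0.03088882  0.02579761]
```

Run:
```python
from h import *
p=shot('wrist'); g=cv2.cvtColor(p['frame'],cv2.COLOR_RGB2GRAY)
print(ctrl.get_state()['position'])
c=cv2.HoughCircles(g[90:200,200:330],cv2.HOUGH_GRADIENT,1,40,param1=100,param2=15,minRadius=10,maxRadius=28)
if c is not None:
    for x,y,r in c[0][:4]: print(x+200,y+90,r,ray(p,x+200,y+90,.025))
C=cloud(p); hsv=cv2.cvtColor(p['frame'],cv2.COLOR_RGB2HSV)
m=((hsv[...,0]<5)|(hsv[...,0]>173))&(hsv[...,1]>150)&(abs(C[...,2]-.075)<.003); m[100:]=0
print('knob top',C[m].mean(0),m.sum())
# hole floor: points well under tray top
m=(C[...,2]<.021)&(C[...,2]>.005)&(abs(C[...,0]-.62)<.03)&(C[...,1]>-.08)&(C[...,1]<0)
print('hole',m.sum(),np.median(C[m],0),C[m].min(0),C[m].max(0))
```

```text
[ 0.61462712 -0.09006551  0.11941472]
269.5 149.5 21.3 [ 0.6214 -0.039   0.025 ]
knob top [0.61260418 0.03756993 0.07446573] 1316
hole 725 [ 0.6226335  -0.04409129  0.0166913 ] [ 0.60103133 -0.06175922  0.00511279] [ 0.64086838 -0.02214371  0.02092234]
```

move_arm(increments="6 -12 0 0 0 0 160;6 -12 0 0 0 0 160;0 0 -15 0 0 0 160;0 0 -20 0 0 0 160;0 0 -20 0 0 0 160;0 0 -15 0 0 0 160;0 0 -5 0 0 0 160;0 0 0 0 0 0 160")

```text
time: 13.4
position: [0.6258, -0.1157, 0.043]
tool_rot: [-2.087, -2.345, 0.003]
ft_force: [0.3, 0.9, -0.4]
grip_width: 0.495
grip_force: 10.0
```

move_arm(increments="0 0 0 0 0 0 160;0 0 0 0 0 0 160;0 0 -2 0 0 0 160;0 0 -2 0 0 0 160;0 0 -2 0 0 0 160;0 0 -2 0 0 0 160;0 0 0 0 0 0 160;0 0 0 0 0 0 160")

```text
time: 14.07
position: [0.6264, -0.1149, 0.0364]
tool_rot: [-2.088, -2.347, 0.0]
ft_force: [0.4, -0.6, -0.9]
grip_width: 0.502
grip_force: 10.0
```

Run:
```python
from h import *
p=shot('wrist'); held(p); s=ctrl.get_state(); print(s['position'],s['ft_force'])
```

```text
held tool frame 3983 [ 0.0076  0.0005 -0.0008] world off [-0.0004  0.0076  0.0008] rms 0.234
[ 0.62656413 -0.11482129  0.03651294] [ 0.55002522  0.3844918  -0.79111048]
```

move_arm(increments="0 0 -1 0 0 0 160;0 0 -1 0 0 0 160;0 0 -1 0 0 0 160;0 0 -1 0 0 0 160;0 0 0 0 0 0 160;0 0 0 0 0 0 160;0 0 0 0 0 0 160;0 0 0 0 0 0 160")

```text
time: 14.78
position: [0.6267, -0.1149, 0.0326]
tool_rot: [2.088, 2.347, 0.0]
ft_force: [0.2, -0.2, -0.5]
grip_width: 0.495
grip_force: 10.0
```

move_arm(increments="0 0 -1 0 0 0 160;0 0 0 0 0 0 160;0 0 0 0 0 0 160;0 0 0 0 0 0 160;0 0 0 0 0 0 160;0 0 0 0 0 0 160;0 0 0 0 0 0 160;0 0 0 0 0 0 160")

```text
time: 15.45
position: [0.6266, -0.1149, 0.0316]
tool_rot: [2.088, 2.347, -0.0]
ft_force: [-0.2, 0.6, -1.6]
grip_width: 0.495
grip_force: 10.0
```

move_arm(increments="0 0 -1 0 0 0 160;0 0 0 0 0 0 160;0 0 0 0 0 0 160;0 0 0 0 0 0 160;0 0 0 0 0 0 160;0 0 0 0 0 0 160;0 0 0 0 0 0 160;0 0 0 0 0 0 160", grip_force=5)

```text
time: 16.12
position: [0.6269, -0.1149, 0.0307]
tool_rot: [2.087, 2.347, 0.001]
ft_force: [1.6, -0.7, 0.4]
grip_width: 0.5
grip_force: 5.0
```

Release slowly, then lift and head for the brown egg.

move_arm(increments="0 0 0 0 0 0 122;0 0 0 0 0 0 118;0 0 0 0 0 0 112;0 0 0 0 0 0 105;0 0 0 0 0 0 95;0 0 0 0 0 0 85;0 0 0 0 0 0 75;0 0 0 0 0 0 75")

```text
time: 16.78
position: [0.6266, -0.1149, 0.0305]
tool_rot: [-2.088, -2.347, 0.0]
ft_force: [-0.5, -0.9, -0.3]
grip_width: 0.688
grip_force: 0.0
```

move_arm(increments="0 0 10 0 0 0 75;0 0 20 0 0 0 75;0 0 25 0 0 0 75;0 0 25 0 0 0 75;0 0 20 0 0 0 75;0 0 10 0 0 0 75;0 0 0 0 0 0 75;0 0 0 0 0 0 75")

```text
time: 17.45
position: [0.6266, -0.1149, 0.1407]
tool_rot: [2.087, 2.347, 0.0]
ft_force: [0.7, -0.2, -0.0]
grip_width: 0.708
grip_force: 0.0
```

Run:
```python
from h import *
p=shot('top'); cv2.imwrite('pics/t3.png',cv2.resize(p['frame'][100:220,180:360,::-1],None,fx=4,fy=4))
w=shot('wrist','w4.png');C=cloud(w); egg(w,(.627,-.117),1)
s=ctrl.get_state(); print(s['position'])
```

```text
egg 1271 [ 0.6281 -0.1187 -0.0067] rms 0.019
[ 0.62555337 -0.11484089  0.13892776]
```

View pics/w4.png

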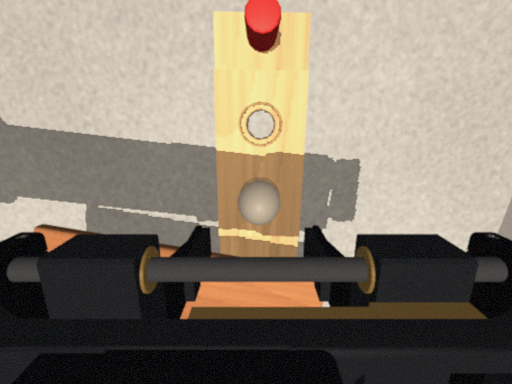

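The wrist view shows the white egg seated at (259,201), fitted z ≈ 0.037, so it's upright. The free pocket is at (261,124). Now the brown egg.

move_arm(increments="-6 13 10 0 0 1.5 0;-11 25 10 0 0 1.5 0;-11 25 0 0 0 1.5 0;-11 25 0 0 0 1.5 0;-11 25 0 0 0 1.5 0;-11 25 0 0 0 1.5 0;-11 25 0 0 0 1.5 0;-11 25 0 0 0 1.5 0")

```text
time: 18.22
position: [0.5421, 0.0754, 0.1604]
tool_rot: [-1.827, -2.555, 0.001]
ft_force: [0.7, 0.4, 0.3]
grip_width: 0.995
grip_force: 0.0
```

move_arm(increments="-12 25 0 0 0 1.5 0;-12 25 0 0 0 1.5 0;-12 25 0 0 0 1.5 0;-12 25 0 0 0 1.5 0;-12 25 0 0 0 1.5 0;-12 25 0 0 0 1.5 0;-12 25 0 0 0 1.5 0;-12 25 0 0 0 1.5 0")

```text
time: 18.88
position: [0.4458, 0.2752, 0.1606]
tool_rot: [1.55, 2.732, -0.0]
ft_force: [0.2, 0.5, -0.2]
grip_width: 0.998
grip_force: 0.0
```

move_arm(increments="-3 7 0 0 0 0 0;0 0 0 0 0 0 0;0 0 0 0 0 0 0;0 0 0 0 0 0 0;0 0 0 0 0 0 0;0 0 0 0 0 0 0;0 0 0 0 0 0 0;0 0 0 0 0 0 0")

```text
time: 19.55
position: [0.445, 0.2795, 0.1606]
tool_rot: [1.556, 2.729, -0.0]
ft_force: [0.4, -0.4, -0.2]
grip_width: 1.0
grip_force: 0.0
```

Run:
```python
from h import *
w=shot('wrist','w5.png'); egg(w,(.445,.304),0)
s=ctrl.get_state(); print(s['position'],s['tool_rot'],s['joint_positions'].round(2))
```

```text
egg 1118 [ 0.4451  0.3045 -0.0009] rms 0.018
[0.444922   0.27965122 0.16056975] [ 1.55539430e+00  2.72936828e+00 -4.23349984e-05] [ 0.18  0.18 -0.86  1.82  0.14  1.21 -0.19]
```

View pics/w5.png

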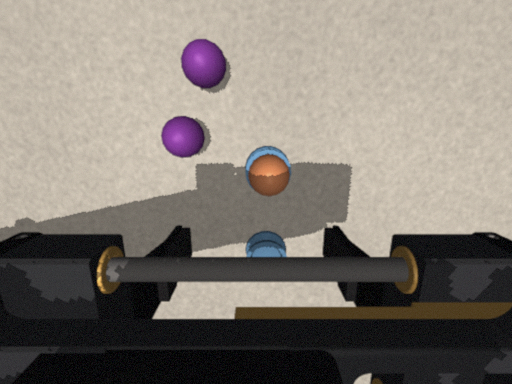

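The brown egg is at (268,175) with clear room for both fingers.

move_arm(increments="0 12 -10 0 0 0 0;0 12 -15 0 0 0 0;0 0 -25 0 0 0 0;0 0 -25 0 0 0 0;0 0 -25 0 0 0 0;0 0 -18 0 0 0 0;0 0 -8 0 0 0 0;0 0 0 0 0 0 0", grip_force=8)

```text
time: 20.27
position: [0.4434, 0.3032, 0.0328]
tool_rot: [-1.553, -2.728, 0.005]
ft_force: [-0.3, -0.1, 1.5]
grip_width: 0.998
grip_force: 0.0
```

move_arm(increments="0 0 0 0 0 0 60;0 0 0 0 0 0 90;0 0 0 0 0 0 120;0 0 0 0 0 0 140;0 0 0 0 0 0 160;0 0 0 0 0 0 160;0 0 0 0 0 0 160;0 0 0 0 0 0 160", grip_force=8)

```text
time: 20.93
position: [0.4447, 0.3041, 0.0347]
tool_rot: [1.554, 2.73, 0.0]
ft_force: [0.7, 0.0, 0.4]
grip_width: 0.5
grip_force: 8.0
```

move_arm(increments="0 0 5 0 0 0 160;0 0 10 0 0 0 160;0 0 15 0 0 0 160;0 0 20 0 0 0 160;0 0 20 0 0 0 160;0 0 15 0 0 0 160;0 0 5 0 0 0 160;0 0 0 0 0 0 160", grip_force=10)

```text
time: 21.6
position: [0.4456, 0.3048, 0.1264]
tool_rot: [1.553, 2.728, 0.004]
ft_force: [-0.1, 0.9, -1.0]
grip_width: 0.496
grip_force: 10.0
```

move_arm(increments="5 -10 0 0 0 -1.5 160;11 -20 0 0 0 -1.5 160;11 -21 0 0 0 -1.5 160;11 -21 0 0 0 -1.5 160;11 -21 0 0 0 -1.5 160;11 -21 0 0 0 -1.5 160;11 -21 0 0 0 -1.5 160;11 -21 0 0 0 -1.5 160")

```text
time: 22.27
position: [0.5263, 0.1456, 0.1232]
tool_rot: [-1.834, -2.549, 0.003]
ft_force: [-0.1, -0.3, -1.4]
grip_width: 0.49
grip_force: 10.0
```

move_arm(increments="11 -21 0 0 0 -1.5 160;11 -21 0 0 0 -1.5 160;11 -21 0 0 0 -1.5 160;11 -21 0 0 0 -1.5 160;11 -21 0 0 0 -1.5 160;11 -21 0 0 0 -1.5 160;11 -21 0 0 0 -1.5 160;11 -21 0 0 0 -1.5 160")

```text
time: 22.93
position: [0.6156, -0.0221, 0.1245]
tool_rot: [2.091, 2.345, -0.0]
ft_force: [1.3, 1.0, -0.9]
grip_width: 0.498
grip_force: 10.0
```

move_arm(increments="0 -6 0 0 0 0 160;0 0 0 0 0 0 160;0 0 0 0 0 0 160;0 0 0 0 0 0 160;0 0 0 0 0 0 160;0 0 0 0 0 0 160;0 0 0 0 0 0 160;0 0 0 0 0 0 160")

```text
time: 23.6
position: [0.6145, -0.0253, 0.1247]
tool_rot: [2.086, 2.348, 0.0]
ft_force: [-0.3, -0.4, -1.0]
grip_width: 0.498
grip_force: 10.0
```

Run:
```python
from h import *
w=shot('wrist','w6.png'); held(w)
s=ctrl.get_state(); print(s['position'],s['tool_rot'],s['grip_width'])
C=cloud(w); hsv=cv2.cvtColor(w['frame'],cv2.COLOR_RGB2HSV)
m=((hsv[...,0]<5)|(hsv[...,0]>173))&(hsv[...,1]>150)&(abs(C[...,2]-.075)<.003); m[200:]=0
print('knob top',C[m].mean(0),m.sum())
```

```text
held tool frame 2316 [ 0.0008  0.0005 -0.0085] world off [0.0004 0.0008 0.0085] rms 0.019
[ 0.61454736 -0.02547095  0.12469177] [2.08692716e+00 2.34797218e+00 5.82810887e-05] 0.494965523798093
knob top [0.61266572 0.03861464 0.07457178] 902
```

View pics/w6.png

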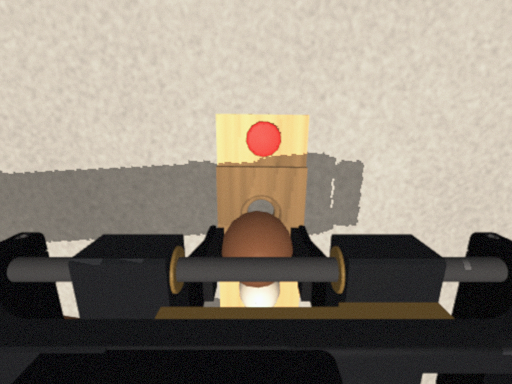

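The brown egg is held upright at (258,248), with the free pocket at (261,207) just ahead of it.

move_arm(increments="3 -9 0 0 0 0 160;3 -9 0 0 0 0 160;0 0 -15 0 0 0 160;0 0 -20 0 0 0 160;0 0 -20 0 0 0 160;0 0 -18 0 0 0 160;0 0 -10 0 0 0 160;0 0 0 0 0 0 160")

```text
time: 24.32
position: [0.6188, -0.0451, 0.0388]
tool_rot: [-2.087, -2.344, 0.005]
ft_force: [0.5, -0.9, -0.5]
grip_width: 0.498
grip_force: 10.0
```

move_arm(increments="0 0 0 0 0 0 160;0 0 -2 0 0 0 160;0 0 -2 0 0 0 160;0 0 -1 0 0 0 160;0 0 -1 0 0 0 160;0 0 -1 0 0 0 160;0 0 0 0 0 0 160;0 0 0 0 0 0 160")

```text
time: 24.98
position: [0.6206, -0.0439, 0.0346]
tool_rot: [2.088, 2.347, 0.0]
ft_force: [-0.3, 0.8, 0.0]
grip_width: 0.498
grip_force: 10.0
```

move_arm(increments="0 0 -1 0 0 0 160;0 0 -1 0 0 0 160;0 0 0 0 0 0 160;0 0 0 0 0 0 160;0 0 0 0 0 0 160;0 0 0 0 0 0 160;0 0 0 0 0 0 160;0 0 0 0 0 0 160")

```text
time: 25.65
position: [0.6206, -0.0439, 0.0326]
tool_rot: [2.088, 2.347, 0.0]
ft_force: [0.3, -0.2, -0.5]
grip_width: 0.496
grip_force: 10.0
```

move_arm(increments="0 0 -1 0 0 0 160;0 0 -1 0 0 0 160;0 0 0 0 0 0 160;0 0 0 0 0 0 160;0 0 0 0 0 0 160;0 0 0 0 0 0 160;0 0 0 0 0 0 160;0 0 0 0 0 0 160", grip_force=5)

```text
time: 26.32
position: [0.6207, -0.0438, 0.0306]
tool_rot: [2.088, 2.347, 0.0]
ft_force: [1.0, -0.0, -0.9]
grip_width: 0.497
grip_force: 5.0
```

move_arm(increments="0 0 0 0 0 0 122;0 0 0 0 0 0 118;0 0 0 0 0 0 112;0 0 0 0 0 0 105;0 0 0 0 0 0 95;0 0 0 0 0 0 85;0 0 0 0 0 0 75;0 0 0 0 0 0 75")

```text
time: 26.98
position: [0.6206, -0.0439, 0.0306]
tool_rot: [2.088, 2.347, 0.0]
ft_force: [-0.3, 1.3, 1.0]
grip_width: 0.69
grip_force: 0.0
```

move_arm(increments="0 0 10 0 0 0 75;0 0 20 0 0 0 75;0 0 25 0 0 0 75;0 0 25 0 0 0 75;0 0 25 0 0 0 75;0 0 20 0 0 0 75;0 0 0 0 0 0 75;0 0 0 0 0 0 75")

```text
time: 27.65
position: [0.6216, -0.0438, 0.1577]
tool_rot: [2.086, 2.345, 0.003]
ft_force: [0.4, -1.2, -0.7]
grip_width: 0.704
grip_force: 0.0
```

move_arm(increments="-20 -15 10 0 0 0 75;-20 -15 10 0 0 0 75;-20 -15 0 0 0 0 75;-10 0 0 0 0 0 75;0 0 0 0 0 0 75;0 0 0 0 0 0 75;0 0 0 0 0 0 75;0 0 0 0 0 0 75")

```text
time: 28.32
position: [0.5513, -0.0876, 0.1752]
tool_rot: [-2.085, -2.349, -0.001]
ft_force: [-0.4, -0.3, -0.5]
grip_width: 0.705
grip_force: 0.0
```

Run:
```python
from h import *
w=shot('wrist','w7.png'); egg(w,(.62,-.043),0); egg(w,(.628,-.118),1)
p=shot('top'); blobs(p)
```

```text
egg 1074 [ 0.6205 -0.0398 -0.0066] rms 0.02
egg 653 [ 0.6281 -0.1187 -0.0069] rms 0.02
red px [150. 143.] n 258 med [0.643 0.238 0.074] min [0.62  0.215 0.07 ] max [0.666 0.262 0.078]
red px [221. 157.] n 68 med [0.609 0.037 0.074] min [0.597 0.025 0.07 ] max [0.62  0.048 0.078]
white px [320. 148.] n 62 med [ 0.64  -0.241  0.075] min [ 0.628 -0.252  0.07 ] max [ 0.649 -0.23   0.08 ]
white px [416. 237.] n 32 med [ 0.399 -0.502  0.08 ] min [ 0.388 -0.515  0.064] max [ 0.411 -0.492  0.085]
brown px [324. 179.] n 3745 med [ 0.551 -0.253  0.072] min [ 0.42  -0.307  0.067] max [ 0.691 -0.2    0.076]
brown px [157. 149.] n 89 med [0.625 0.22  0.05 ] min [0.614 0.21  0.04 ] max [0.662 0.256 0.072]
brown px [245. 158.] n 63 med [ 0.611 -0.031  0.057] min [ 0.597 -0.039  0.039] max [ 0.631 -0.021  0.065]
shelf px [324. 179.] n 3745 med [ 0.551 -0.253  0.072] min [ 0.42  -0.307  0.067] max [ 0.691 -0.2    0.076]
shelf px [151. 144.] n 292 med [0.641 0.237 0.074] min [0.617 0.214 0.064] max [0.666 0.261 0.078]
shelf px [221. 157.] n 78 med [0.608 0.037 0.074] min [0.596 0.024 0.063] max [0.621 0.048 0.078]
```

View pics/w7.png

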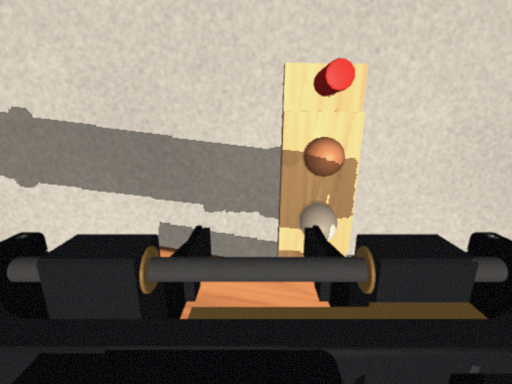

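Both eggs stand seated in the tray, brown at (325,156) and white at (318,219), with fitted centres at z ≈ 0.037. The knob hasn't moved, so the tray is still fully out, and the robot is clear.

```bash
python3 -c "
from bench import ctrl
print(ctrl.close_job())"
```

```text
the job is handed in; nothing more can be done
None
```

The tray is swung out to its stop (about 1.4 rad by camera), and I handed the job in at about 28 s with both eggs seated upright: white in the pocket near the pin, brown in the pocket near the knob. The hand-in call returned no verdict.

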